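Wedge the rocking bench scale

ROBOT

A 7-joint arm with a two-finger parallel gripper is mounted at the origin on the work surface. World frame = base frame: x ahead of the robot, y to its left, z up, the work surface at z = 0. Lengths are in m, angles in rad, forces in N, time in s.
With the tool pointing down it reaches from about 0.4 to 0.875 m from the base axis. Payload 19.3 kg.
Tool frame: the origin (TCP) lies at the very end of the fingers, on their centre line; the grasp point (between the pads) lies 19 mm behind it (arm.grip_point_offset is the distance from the TCP to the grasp point, in m); z points along the fingers, x is the direction in which the jaws open and shut, and the axes are right-handed (so a half turn about z gives the same grasp; the last joint's range is limited). The gripper opens to 85 mm and grips with 20 to 120 N. Pads are 22 mm wide; open, the fingers measure 114 mm over their backs; the gripper's body (76 mm by 85 mm) begins 54 mm behind the grasp point. The pads swing forward as they close: fully open they stand 13 mm farther back than shut.
Start: joints at [-0.07, 0.521, -0.036, 1.599, 0.021, 1.021, -0.113], TCP at [0.625, -0, 0.231] pointing down, gripper open.
Joint ranges: [-2.91, 2.91], [-0.3, 2.13], [-1.5, 1.42], [0.17, 2.43], [-1.26, 4.41], [0.16, 1.93], [-2.52, 2.52]. Speed limits (rad/s): [1.89, 1.89, 2.39, 2.39, 3.01, 3.01, 3.01].

INTERFACE

Orientations are given as a unit quaternion [w, x, y, z].
In Python, from bench import arm gives the robot as it stands. The module is installed in compiled form; this text tells all that it offers.
- The arm moves only by the shell command python3 -m handwheel 'ROWS' [FORCE]. ROWS is JSON, a list of rows, each an object of numbers: "tx", "ty", "tz": the shift along the world's x, y, z in m; "twist": the turn about the world's z in rad; "jaw": the opening, from 0 (shut) to 1 (fully open). A call has 1 to 12 rows; each row is the pose to reach, as a shift and turn from the pose commanded when the call began; what a row does not reach only later rows make up. A row lasts 1/10 s, in which the tool goes at most 50 mm and 8.59 degrees, less where a joint would pass 70% of its speed; a pose out of reach is approached as far as the arm can. A call with a gripper value outside its range is refused whole. The fingers move at their own pace and stop on an object; FORCE is the grip in N (left out, the last holds). Time passes only in rows, so rows that repeat a pose let the fingers close. It gives the time, the measured TCP pose, the force and the opening at its end, in the units of the state.
- arm.observe(): the state, without advancing time (a new reading comes with each control period).
- arm.grab_frame(name): name is "scene" or "side" or "wrist"; returns the picture (400x640x3 uint8, red, green, blue); there is no depth.
- arm.camera_params(name): a dict with "fx", "fy", "cx", "cy" (pixels), "view" (4x4, takes a point from world to camera coordinates); the wrist camera has in their place "hand_eye" (4x4, takes a point from camera to tool coordinates, whose origin is the TCP and whose axes are the tool frame's). Camera axes: x right, y up, looking along -z (the intrinsics and any distortion apply to the point x, -y, -z); pixel columns grow to the right and rows downward; lengths in m; the calibration is good to about 2 mm. A picture is of the moment at which its call begins: read the wrist's pose just before it. camera_params takes no time and is no camera call.
- arm.close_job(): hands the job in, once; it reports no verdict.
The state is a dict: "time_s": time; "joints": joint angles; "qd": joint speeds; "tau": joint torques, N m; "eef_pos": TCP position; "eef_rot": TCP orientation; "force": force on the tool from outside, world axes, zero at the start; "torque": the same for the moment, N m; "gripper_width": finger opening in m.
Only numpy, scipy, OpenCV 4.12 (cv2) and the standard library are available. Lean on these libraries where they do the work, as an engineer would, in place of code of your own. Each camera call takes 0.05 s, during which the arm holds its last target. There are 200 camera calls.

TASK

The bench scale has lost the foot under one corner and rocks when that corner is pressed. With the fingertips only, push the wooden wedge thin end first under that corner, from the side where it lies, until the scale stays level and no longer rocks when you press firmly on the corner; finish while still pressing down there. Pinch and lift nothing, do not shove the scale out of its place, and leave the other things where they are.

Things in the scene. Friction and masses are not known exactly. Their poses are not given: they have to be found in the camera images.
- scale: Grey bench scale, loose, about 2.5 kg. Origin on the table under its centre. Casing 220 x 220 mm, from 16 to 58 mm above the table; steel pan 140 x 140 mm centred on it, top at 64 mm. Stands level on three rubber feet 16 mm high at (-85,-85), (-85,+85), (+85,-85) mm; the one at (+85,+85) is missing. Display faces -x. The wedge goes in under the +y side, moving towards -y.
- bare_corner (a point): Where to press: top of the casing over the corner without a foot, at (+90,+90) mm in the scale's frame, 58 mm above the table. Unwedged, pressing here with about 6 N rocks the scale about the line through the feet (-85,+85) and (+85,-85): this point drops up to 15 mm (6 degrees) and comes back when let go. A firm press is 10 to 20 N.
- wedge: Plain light wooden wedge, loose, 110 x 50 mm (x, y), flat on the table off the scale's +y side, pointing roughly at it. Origin: centre of the underside. Thick end, an upright face 26 mm high, at x = -55; the top slopes to 4 mm at the tip, x = +55. Fills the 16 mm gap with about 60 mm of it under the casing; further in it jacks the scale up. Slides under about 1 N; does not slip back.
- wedge_tip (a point): Middle of the lower edge of the wedge's thin end.
- cup: White plastic cup, 68 mm across, 85 mm high, standing on the scale's pan; origin under its centre. Leave it standing.
- block: Plain square-edged wooden block 70 x 40 x 28 mm lying on the table near the wedge; not a wedge. Origin under its centre. Leave it.
- jar: Glass jar, 60 mm across, 90 mm high; origin under its centre. Leave it.
- weight: Brass knobbed weight, 36 mm across, 50 mm high; origin under its centre. Leave it.
- pen: Blue pen, 140 mm long along its x, 9 mm thick; origin under its middle. Leave it.
- tin: Small aluminium bowl, 90 mm across, 40 mm high; origin under its centre. Leave it.
- brush: Hand brush, 200 mm long along its x; leave it.
There are look-alikes about, which are no part of the job. What is shaped like the wedge but blue is not meant. Leave any red look-alike of the cup alone.

How it is judged:
On the way:
1. the thin end of the wedge is at least 35 mm under the bare corner, while the scale is not lifted or tilted (y of wedge_tip in the frame of scale between -0.03 and 0.075 m and x of wedge_tip in the frame of scale between 0.03 and 0.115 m and angle between scale's own z axis and vertical below 0.03 rad), for 0.1 s.
At the end, for the whole second after the job is handed in: Fingers press the bare-corner quarter from above (over 8 N), scale at rest within 0.012 rad of level, wedge carrying over 2 N, flat, untouched, its tip 35-140 mm in under the +y side and 30-115 mm towards the bare corner from the centre line; the cup stands (y of wedge_tip in the frame of scale between -0.03 and 0.075 m and x of wedge_tip in the frame of scale between 0.03 and 0.115 m and angle between scale's own z axis and vertical below 0.012 rad and contact force between the fingers and scale above 8 N and contact force between wedge and scale above 2 N and z of the grasp point in the frame of scale above 0.062 m and x of the grasp point in the frame of scale above 0.03 m and y of the grasp point in the frame of scale above 0.03 m and linear speed of each of scale, wedge below 0.01 m/s and height (world z) of wedge below 0.008 m and contact force between the fingers and wedge below 0.5 N and angle between cup's own z axis and vertical below 0.1 rad); the arm keeps its last pose, push and grip.
It fails at once if the wedge is lifted (more than 15 mm) (height (world z) of wedge above 0.015 m).
It fails at once if the scale is lifted (more than 15 mm) (height (world z) of scale above 0.015 m).
It fails at once if the scale is shoved more than 30 mm out of its place (distance of scale from where it was at the start of the episode above 0.03 m).
It fails at once if a bystander is moved more than 30 mm (the cup on the scale: 60 mm) (distance of cup from where it was at the start of the episode above 0.06 m or distance of any of block, jar, weight, pen, tin, brush from where it was at the start of the episode above 0.03 m).
It also fails if it takes over 64 s, if anything falls off the work surface, if the arm or the gripper's body presses on something with over 40 N, if the wrist force passes 120 N, or if a joint passes its speed limit or range.

## Working session

There is one attempt and no reset: what is moved stays moved. The work goes in short steps, Python scripts to look and compute and a shell command to move; the robot and the scene stay as the last step left them, time stands still between calls to the robot, and variables do not carry over. Pictures are saved under pics/ and viewed, about 8 in all and at most 12, crops included, and the job is handed in when it is done.

```bash
mkdir -p pics; cat > h.py <<'E'
import numpy as np, cv2
from bench import arm
def save(n,im): cv2.imwrite('pics/'+n+'.png',cv2.cvtColor(im,cv2.COLOR_RGB2BGR))
def ray(name,u,v,z):
    p=arm.camera_params(name); V=np.array(p['view']); R=V[:3,:3]; c=-R.T@V[:3,3]
    d=R.T@np.array([(u-p['cx'])/p['fx'],-(v-p['cy'])/p['fy'],-1.]); return c+d*(z-c[2])/d[2]
def proj(name,P):
    p=arm.camera_params(name); V=np.array(p['view']); q=V[:3,:3]@np.array(P)+V[:3,3]
    return p['cx']+p['fx']*q[0]/-q[2], p['cy']-p['fy']*q[1]/-q[2]
E
python3 - <<'E'
from h import *
save('scene0',arm.grab_frame('scene')); save('side0',arm.grab_frame('side'))
for n in('scene','side'):print({k:np.round(v,3).tolist() for k,v in arm.camera_params(n).items()})
print(arm.observe())
E
```

```text
{'fx': 370.155, 'fy': 370.155, 'cx': 323.702, 'cy': 205.307, 'view': [[0.543, 0.84, -0.003, -0.267], [-0.606, 0.394, 0.691, 0.288], [0.581, -0.374, 0.723, -1.614], [0.0, 0.0, 0.0, 1.0]]}
{'fx': 366.208, 'fy': 366.208, 'cx': 319.714, 'cy': 201.73, 'view': [[-0.836, -0.549, 0.024, 0.397], [0.281, -0.39, 0.877, -0.247], [-0.472, 0.74, 0.48, -0.882], [0.0, 0.0, 0.0, 1.0]]}
{'time_s': 0.1, 'joints': array([-0.0702499 ,  0.52195426, -0.03631055,  1.59994744,  0.02119873,
        1.02109795, -0.11280795]), 'qd': array([ 0.00178876, -0.00259541, -0.00063623, -0.00094038,  0.00224738,
        0.00073289, -0.00124888]), 'tau': array([ 6.00351588e-03, -9.28489351e+01,  1.98515877e+00, -3.70530617e+01,
        1.82421418e-02,  5.33716375e-03, -2.83208755e-05]), 'eef_pos': array([ 6.24698606e-01, -1.22649871e-05,  2.30784840e-01]), 'eef_rot': array([ 3.93798140e-05,  9.99999869e-01,  7.80635342e-06, -5.09538712e-04]), 'force': array([-0.81801373,  0.26839446,  0.1815371 ]), 'torque': array([-0.01125798, -0.01647824, -0.00160016]), 'gripper_width': 0.085214215244354}
```

View pics/scene0.png

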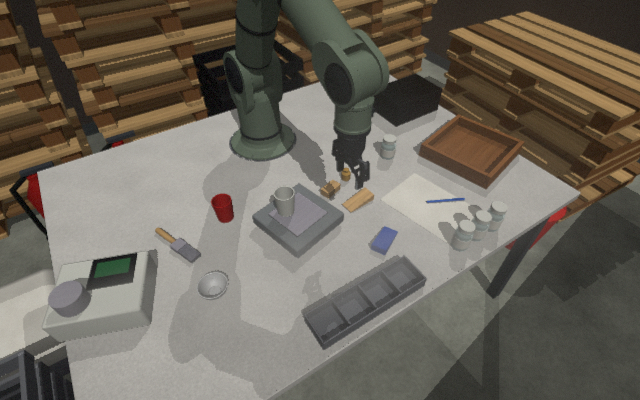

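View pics/side0.png

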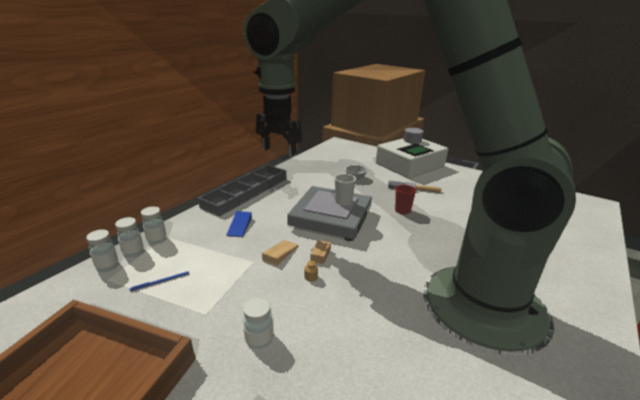

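Scene view: scale at (298,219) with the grey cup on it. Two wooden pieces lie nearby, at (358,200) and (330,188). The brass weight is at (345,173), the blue look-alike at (384,240), and the red cup at (223,208). An enlarged crop should show which wooden piece is the wedge.

```bash
python3 - <<'E'
from h import *
a=cv2.imread('pics/scene0.png')[155:265,240:410]; b=cv2.imread('pics/side0.png')[165:295,225:395]
a=cv2.resize(a,(680,440//1*1)[:2],interpolation=cv2.INTER_CUBIC)[:, :]; 
cv2.imwrite('pics/cA.png',np.hstack([cv2.resize(a,(400,259)),])) 
big=np.vstack([cv2.resize(cv2.imread('pics/scene0.png')[160:262,245:405],(470,300),interpolation=cv2.INTER_CUBIC),cv2.resize(cv2.imread('pics/side0.png')[180:282,225:385],(470,300),interpolation=cv2.INTER_CUBIC)])
cv2.imwrite('pics/crop1.png',big)
for n,u,v,z in [('scene',358,200,.01),('side',280,252,.01),('scene',330,188,.014),('side',320,250,.014),('scene',298,216,.064),('side',333,206,.064)]: print(n,u,v,ray(n,u,v,z).round(3))
E
```

```text
scene 358 200 [0.534 0.12  0.01 ]
side 280 252 [0.524 0.129 0.01 ]
scene 330 188 [0.43  0.068 0.014]
side 320 250 [0.434 0.061 0.014]
scene 298 216 [ 0.527 -0.123  0.064]
side 333 206 [ 0.492 -0.1    0.064]
```

View pics/crop1.png

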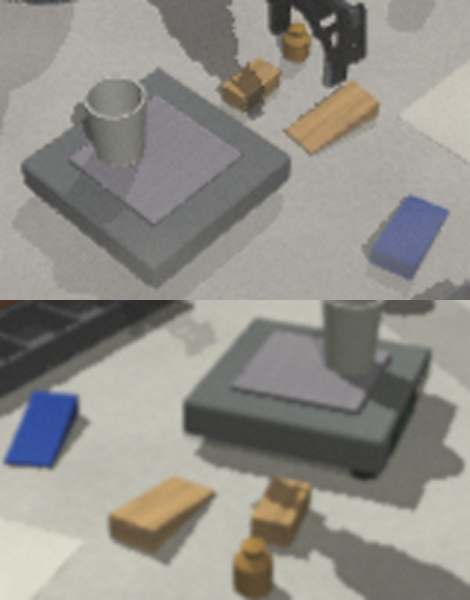

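Candidates for the wedge:
- **Scene (358,200), side (280,252):** wooden, slopes from a thick end away from the scale to a thin tip pointing at it. This is the wedge.
- **Scene (330,188):** square-edged, so it is the block.
- **Scene (384,240):** blue, so it is the look-alike.

Next I get rough coordinates from the corners and take a wrist view.

```bash
python3 - <<'E'
from h import *
f=lambda x,y:(245+x/2.9375,160+y/2.941); g=lambda x,y:(225+x/2.9375,180+(y-300)/2.941)
for nm,fn,pts in [('scene',f,[(22,167,.058),(157,268,.058),(290,155,.058),(157,70,.058),(286,130,.004),(312,153,.004),(380,98,.026),(345,82,.026)]),
 ('side',g,[(258,320,.058),(430,350,.058),(375,442,.058),(185,402,.058),(215,493,.004),(180,478,.004),(110,518,.026),(155,532,.026)])]:
  for x,y,z in pts: print(nm,ray(nm,*fn(x,y),z).round(3))
save('wrist0',arm.grab_frame('wrist'))
print({k:np.round(v,4).tolist() for k,v in arm.camera_params('wrist').items()})
E
```

```text
scene [ 0.443 -0.249  0.058]
scene [ 0.647 -0.192  0.058]
scene [0.592 0.014 0.058]
scene [ 0.388 -0.041  0.058]
scene [0.516 0.064 0.004]
scene [0.564 0.068 0.004]
scene [0.551 0.18  0.026]
scene [0.505 0.161 0.026]
side [ 0.627 -0.185  0.058]
side [ 0.425 -0.237  0.058]
side [ 0.383 -0.03   0.058]
side [0.581 0.017 0.058]
side [0.506 0.068 0.004]
side [0.55  0.068 0.004]
side [0.543 0.181 0.026]
side [0.496 0.173 0.026]
{'fx': 319.2322, 'fy': 319.2322, 'cx': 321.188, 'cy': 200.5777, 'hand_eye': [[1.0, 0.0007, -0.0004, 0.0], [0.0006, -0.9478, -0.3189, -0.0822], [-0.0006, 0.3189, -0.9478, -0.1415], [0.0, 0.0, 0.0, 1.0]]}
```

View pics/wrist0.png

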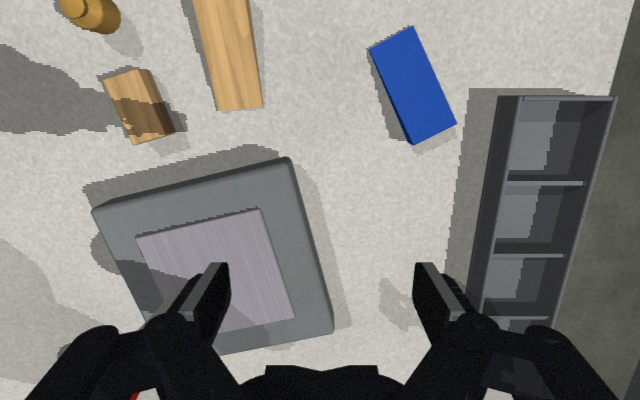

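The wrist view shows the wedge tip edge at (217,109)–(263,108), the scale's bare corner at (288,157), and the blue look-alike well clear at (412,85). The scale's yaw is about 15°. I move over the wedge for a closer look.

```bash
python3 -m handwheel '[{"ty":0.04,"tx":-0.03},{"ty":0.08,"tx":-0.06},{"ty":0.12,"tx":-0.09,"jaw":0.3},{"ty":0.12,"tx":-0.09,"jaw":0.3},{"ty":0.12,"tx":-0.09,"jaw":0.3},{"ty":0.12,"tx":-0.09,"jaw":0.3}]'
cat >> h.py <<'E'
from scipy.spatial.transform import Rotation as Ro
def wray(u,v,z,s=None):
    s=s or arm.observe(); q=s['eef_rot']; R=Ro.from_quat([q[1],q[2],q[3],q[0]]).as_matrix()
    p=arm.camera_params('wrist'); H=np.array(p['hand_eye'])
    c=R@H[:3,3]+s['eef_pos']; d=R@H[:3,:3]@np.array([(u-p['cx'])/p['fx'],-(v-p['cy'])/p['fy'],-1.])
    return c+d*(z-c[2])/d[2]
E
python3 - <<'E'
from h import *
s=arm.observe(); im=arm.grab_frame('wrist'); save('wrist1',im); print(s['gripper_width'],s['eef_pos'],s['eef_rot'])
E
```

```text
0.0854641583737071 [ 6.24774627e-01 -3.17105983e-05  2.30882910e-01] [ 2.72678395e-05  9.99999918e-01 -3.43152721e-05 -4.03187308e-04]$[0]: bad value
```

View pics/wrist1.png

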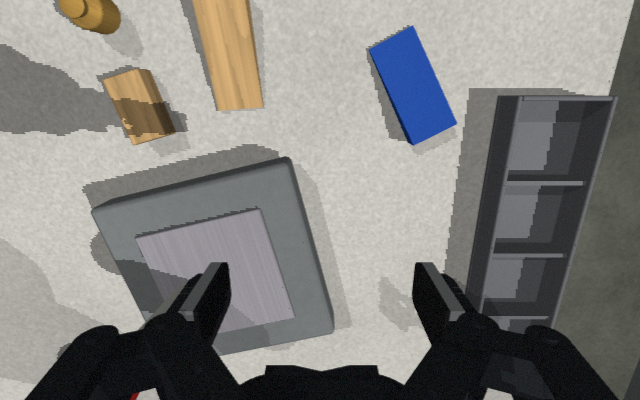

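The call was refused, probably because each row needs all five keys. The picture is unchanged.

```bash
python3 -m handwheel '[{"tx":-0.03,"ty":0.04,"tz":0,"twist":0,"jaw":0.3},{"tx":-0.06,"ty":0.08,"tz":0,"twist":0,"jaw":0.3},{"tx":-0.09,"ty":0.12,"tz":0,"twist":0,"jaw":0.3},{"tx":-0.09,"ty":0.12,"tz":0,"twist":0,"jaw":0.3},{"tx":-0.09,"ty":0.12,"tz":0,"twist":0,"jaw":0.3},{"tx":-0.09,"ty":0.12,"tz":0,"twist":0,"jaw":0.3}]'
python3 - <<'E'
from h import *
s=arm.observe(); im=arm.grab_frame('wrist'); save('wrist2',im); print(s['gripper_width'],s['eef_pos'],s['eef_rot'])
E
```

```text
time_s: 0.8
eef_pos: [0.5354, 0.1192, 0.2313]
eef_rot: [0.0, 1.0, -0.0, 0.0]
force: [-0.0, -0.1, -0.1]
gripper_width: 0.0253
0.025253373078548417 [0.53544201 0.119204   0.23129189] [ 1.84443299e-04  9.99999867e-01 -4.72259391e-04  9.83392798e-05]
```

View pics/wrist2.png

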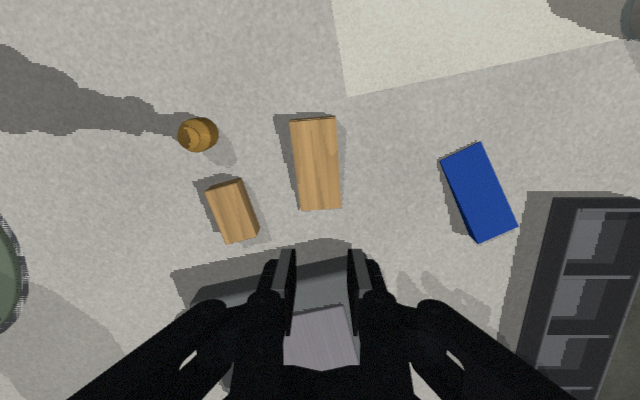

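The wedge shows clearly: thick end at (290,120)–(335,116), tip at (299,211)–(342,208). Computing poses, with the scale taken from the first wrist picture.

```bash
python3 - <<'E'
from h import *
im=cv2.imread('pics/wrist2.png'); hsv=cv2.cvtColor(im,cv2.COLOR_BGR2HSV)
m=cv2.inRange(hsv,(8,70,70),(28,200,255)); cs,_=cv2.findContours(m,0,2)
for c in cs:
    if cv2.contourArea(c)>800:
        print(cv2.contourArea(c),cv2.approxPolyDP(c,4,True)[:,0].tolist(),cv2.minAreaRect(c))
s=arm.observe()
T=[wray(u,v,.026,s) for u,v in((290,120),(335,116))]; P=[wray(u,v,.004,s) for u,v in((299,211),(342,208))]
print(np.round(T+P,4)); t=(T[0]+T[1])/2;p=(P[0]+P[1])/2
print('len',np.linalg.norm((p-t)[:2]),'widths',np.linalg.norm(T[0]-T[1]),np.linalg.norm(P[0]-P[1]),'axis deg',np.degrees(np.arctan2(p[1]-t[1],p[0]-t[0])),t,p)
s0=dict(eef_pos=np.array([.6247,0,.2308]),eef_rot=np.array([0,1,0,-.0005]))
C=[wray(u,v,.058,s0)[:2] for u,v in((93,210),(288,157),(334,332))]
im=cv2.imread('pics/wrist0.png');print('C',np.round(C,4),np.linalg.norm(C[1]-C[0]),np.linalg.norm(C[1]-C[2]))
yaw=np.arctan2(*(C[1]-C[0])[::-1]); yaw2=np.arctan2(*(C[1]-C[2])[::-1])-np.pi/2
c=(C[0]+C[2])/2; a=(yaw+yaw2)/2; print('centre',c,'yaw',np.degrees([yaw,yaw2]))
R=np.array([[np.cos(a),np.sin(a)],[-np.sin(a),np.cos(a)]])
print('in scale: tip',R@(p[:2]-c),'thick',R@(t[:2]-c),'bare',c+R.T@[.09,.09])
for n,u,v in(('scene',388,157),('side',258,345),):print('jar',ray(n,u,v,0))
E
```

```text
2270.5 [[241, 178], [204, 192], [226, 244], [255, 236], [259, 228]] ((232.0753631591797, 211.03424072265625), (62.85108947753906, 40.14510726928711), 69.44395446777344)
1061.5 [[210, 120], [184, 121], [177, 133], [180, 144], [196, 152], [213, 145], [218, 136]] ((197.19232177734375, 134.4615478515625), (33.9280891418457, 40.98827362060547), 78.69007110595703)
3921.5 [[334, 116], [289, 120], [301, 210], [340, 207]] ((315.55517578125, 163.16207885742188), (92.42961883544922, 46.75461196899414), 85.2363510131836)
[[0.5029 0.1743 0.026 ]
 [0.5504 0.1783 0.026 ]
 [0.5083 0.0636 0.004 ]
 [0.5612 0.0674 0.004 ]]
len 0.11114218506700499 widths 0.04763609922808297 0.053040682823998986 axis deg -85.82708887028998 [0.52666726 0.17630536 0.026     ] [0.5347547  0.06545782 0.004     ]
C [[ 0.3853 -0.0338]
 [ 0.5918  0.0222]
 [ 0.6401 -0.1907]] 0.21398114438968383 0.21826330079686326
centre [ 0.51265658 -0.1122447 ] yaw [15.17118847 12.78031485]
in scale: tip [0.06436113 0.16710523] thick [0.08328401 0.27662468] bare [ 0.5782564  -0.00317287]
jar [3.93711737e-01 3.78868609e-01 1.11022302e-16]
jar [0.36826488 0.3968767  0.        ]
```

The measured sizes agree with the given ones: wedge 111 × 50 mm, scale side about 216 mm. The scale is at (0.512,-0.112) with yaw about 14.5°. The wedge points at -86° and needs about -75.5°. I go behind its thick end, with two fingertips 25 mm apart, and descend.

```bash
python3 -m handwheel '[{"tx":-0.005,"ty":0.045,"tz":0,"twist":0.04,"jaw":0.3},{"tx":-0.011,"ty":0.090,"tz":-0.02,"twist":0.075,"jaw":0.3},{"tx":-0.011,"ty":0.090,"tz":-0.07,"twist":0.075,"jaw":0.3},{"tx":-0.011,"ty":0.090,"tz":-0.12,"twist":0.075,"jaw":0.3},{"tx":-0.011,"ty":0.090,"tz":-0.165,"twist":0.075,"jaw":0.3},{"tx":-0.011,"ty":0.090,"tz":-0.2,"twist":0.075,"jaw":0.3},{"tx":-0.011,"ty":0.090,"tz":-0.222,"twist":0.075,"jaw":0.3},{"tx":-0.011,"ty":0.090,"tz":-0.224,"twist":0.075,"jaw":0.3},{"tx":-0.011,"ty":0.090,"tz":-0.224,"twist":0.075,"jaw":0.3}]'
```

```text
time_s: 1.75
eef_pos: [0.5244, 0.2093, 0.0073]
eef_rot: [0.0, 0.999, 0.037, -0.0]
force: [-0.3, 0.6, 0.1]
gripper_width: 0.0259
```

```bash
python3 -m handwheel '[{"tx":0,"ty":-0.01,"tz":0,"twist":0,"jaw":0.3},{"tx":0,"ty":-0.019,"tz":0,"twist":0,"jaw":0.3},{"tx":0,"ty":-0.025,"tz":0,"twist":0.01,"jaw":0.3},{"tx":0,"ty":-0.031,"tz":0,"twist":0.03,"jaw":0.3},{"tx":0,"ty":-0.037,"tz":0,"twist":0.055,"jaw":0.3},{"tx":0,"ty":-0.043,"tz":0,"twist":0.08,"jaw":0.3},{"tx":0,"ty":-0.049,"tz":0,"twist":0.105,"jaw":0.3},{"tx":0,"ty":-0.055,"tz":0,"twist":0.13,"jaw":0.3},{"tx":0,"ty":-0.061,"tz":0,"twist":0.155,"jaw":0.3},{"tx":0,"ty":-0.067,"tz":0,"twist":0.18,"jaw":0.3},{"tx":0,"ty":-0.067,"tz":0,"twist":0.18,"jaw":0.3}]'
python3 - <<'E'
from h import *
a=arm.grab_frame('wrist'); b=arm.grab_frame('side'); save('w3',a); save('s3',b)
A=cv2.resize(a,(480,300)); B=cv2.resize(b[160:280,220:412],(480,300),interpolation=cv2.INTER_CUBIC); save('c3',np.vstack([A,B]))
E
```

```text
time_s: 2.85
eef_pos: [0.524, 0.1418, 0.0072]
eef_rot: [0.0, 0.992, 0.127, -0.0]
force: [-0.2, 0.3, -0.5]
gripper_width: 0.0256
```

View pics/c3.png

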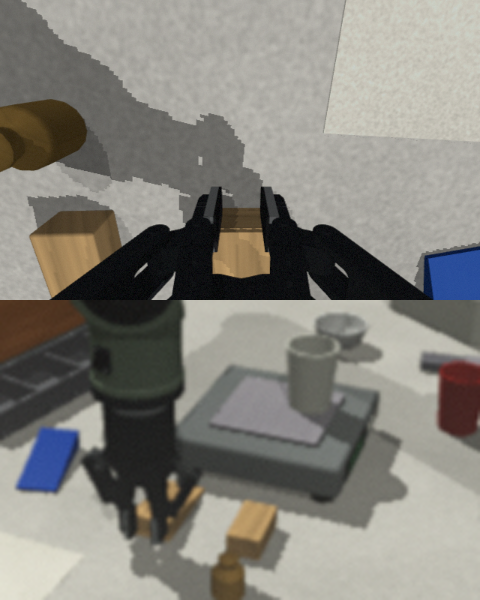

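The fingertips sit flush on the thick face and the wedge is now turned in line with the scale; block and weight are untouched. I push 58 mm along the wedge axis, then continue in small steps watching the force.

```bash
python3 -m handwheel '[{"tx":0.0015,"ty":-0.006,"tz":0,"twist":0,"jaw":0.3},{"tx":0.003,"ty":-0.012,"tz":0,"twist":0,"jaw":0.3},{"tx":0.0045,"ty":-0.018,"tz":0,"twist":0,"jaw":0.3},{"tx":0.006,"ty":-0.024,"tz":0,"twist":0,"jaw":0.3},{"tx":0.0075,"ty":-0.030,"tz":0,"twist":0,"jaw":0.3},{"tx":0.009,"ty":-0.036,"tz":0,"twist":0,"jaw":0.3},{"tx":0.0105,"ty":-0.042,"tz":0,"twist":0,"jaw":0.3},{"tx":0.012,"ty":-0.048,"tz":0,"twist":0,"jaw":0.3},{"tx":0.013,"ty":-0.052,"tz":0,"twist":0,"jaw":0.3},{"tx":0.014,"ty":-0.056,"tz":0,"twist":0,"jaw":0.3},{"tx":0.014,"ty":-0.056,"tz":0,"twist":0,"jaw":0.3}]'
for i in 1 2; do sleep 0; done
python3 -m handwheel '[{"tx":0.001,"ty":-0.004,"tz":0,"twist":0,"jaw":0.3},{"tx":0.001,"ty":-0.004,"tz":0,"twist":0,"jaw":0.3}]'
python3 -m handwheel '[{"tx":0.001,"ty":-0.004,"tz":0,"twist":0,"jaw":0.3},{"tx":0.001,"ty":-0.004,"tz":0,"twist":0,"jaw":0.3}]'
python3 - <<'E'
from h import *
a=arm.grab_frame('wrist'); b=arm.grab_frame('side'); save('w4',a); save('s4',b)
A=cv2.resize(a,(480,300)); B=cv2.resize(b[160:280,220:412],(480,300),interpolation=cv2.INTER_CUBIC); save('c4',np.vstack([A,B]))
E
```

```text
time_s: 4.05
eef_pos: [0.5381, 0.0863, 0.0073]
eef_rot: [0.0, 0.992, 0.127, -0.0]
force: [-0.2, 0.6, -0.5]
gripper_width: 0.0253
time_s: 4.25
eef_pos: [0.5391, 0.0826, 0.0073]
eef_rot: [0.0, 0.992, 0.127, -0.0]
force: [-0.6, -0.3, 0.3]
gripper_width: 0.0255
time_s: 4.45
eef_pos: [0.5401, 0.0784, 0.0073]
eef_rot: [0.0, 0.992, 0.127, 0.0]
force: [-0.4, -1.0, 0.7]
gripper_width: 0.0256
```

View pics/c4.png

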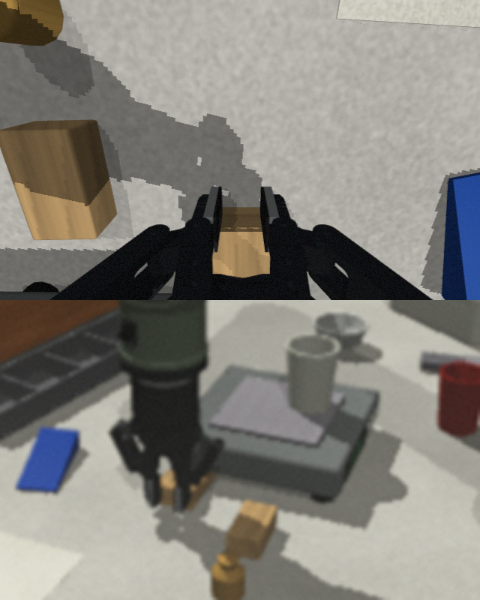

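The wedge is about 55 mm in and the scale is still level and in place. The push force is still within the noise, so I go on in small steps until it rises.

```bash
python3 -m handwheel '[{"tx":0.0008,"ty":-0.003,"tz":0,"twist":0,"jaw":0.3},{"tx":0.0008,"ty":-0.003,"tz":0,"twist":0,"jaw":0.3}]'
for p in 1; do python3 -m handwheel '[{"tx":0.0005,"ty":-0.002,"tz":0,"twist":0,"jaw":0.3},{"tx":0.0005,"ty":-0.002,"tz":0,"twist":0,"jaw":0.3}]'; done
python3 -m handwheel '[{"tx":0.0005,"ty":-0.002,"tz":0,"twist":0,"jaw":0.3},{"tx":0.0005,"ty":-0.002,"tz":0,"twist":0,"jaw":0.3},{"tx":0.0005,"ty":-0.002,"tz":0,"twist":0,"jaw":0.3}]'
```

```text
time_s: 4.75
eef_pos: [0.5409, 0.0756, 0.0073]
eef_rot: [0.0, 0.992, 0.127, -0.0]
force: [0.7, -0.2, 0.4]
gripper_width: 0.0256
time_s: 4.95
eef_pos: [0.5414, 0.0737, 0.0073]
eef_rot: [0.0, 0.992, 0.127, 0.0]
force: [0.4, 0.5, 0.1]
gripper_width: 0.0255
time_s: 5.25
eef_pos: [0.5418, 0.0719, 0.0073]
eef_rot: [0.0, 0.992, 0.127, -0.0]
force: [-0.1, -0.5, -0.1]
gripper_width: 0.0256
```

```bash
python3 -m handwheel '[{"tx":0.0005,"ty":-0.002,"tz":0,"twist":0,"jaw":0.3},{"tx":0.0005,"ty":-0.002,"tz":0,"twist":0,"jaw":0.3}]'
python3 -m handwheel '[{"tx":0.0005,"ty":-0.002,"tz":0,"twist":0,"jaw":0.3},{"tx":0.0005,"ty":-0.002,"tz":0,"twist":0,"jaw":0.3},{"tx":0.0005,"ty":-0.002,"tz":0,"twist":0,"jaw":0.3}]'
```

```text
time_s: 5.45
eef_pos: [0.5424, 0.0697, 0.0073]
eef_rot: [0.0, 0.992, 0.127, 0.0]
force: [0.8, -0.1, 0.1]
gripper_width: 0.0254
time_s: 5.75
eef_pos: [0.5427, 0.0685, 0.0073]
eef_rot: [-0.0, 0.992, 0.127, 0.0]
force: [-0.5, 4.8, -0.5]
gripper_width: 0.026
```

The force rose to 4.8 N, so the wedge now fills the gap. I back off, close the fingers, and go over the bare corner at (0.577,-0.002).

```bash
python3 -m handwheel '[{"tx":-0.005,"ty":0.02,"tz":0,"twist":0,"jaw":0.3},{"tx":-0.007,"ty":0.03,"tz":0.03,"twist":0,"jaw":0.3},{"tx":-0.007,"ty":0.03,"tz":0.08,"twist":0,"jaw":0},{"tx":0,"ty":0.01,"tz":0.1,"twist":0,"jaw":0},{"tx":0.015,"ty":-0.03,"tz":0.1,"twist":0,"jaw":0},{"tx":0.034,"ty":-0.071,"tz":0.1,"twist":0,"jaw":0},{"tx":0.034,"ty":-0.071,"tz":0.08,"twist":0,"jaw":0},{"tx":0.034,"ty":-0.071,"tz":0.07,"twist":0,"jaw":0},{"tx":0.034,"ty":-0.071,"tz":0.07,"twist":0,"jaw":0}]'
python3 - <<'E'
from h import *
a=arm.grab_frame('scene'); b=arm.grab_frame('side'); save('c5',np.vstack([cv2.resize(i,(480,300),interpolation=cv2.INTER_CUBIC) for i in(a[160:265,245:413],b[160:280,220:412])]))
E
```

```text
time_s: 6.65
eef_pos: [0.5756, -0.0024, 0.0759]
eef_rot: [-0.0, 0.992, 0.128, -0.001]
force: [-1.0, 0.7, 0.3]
gripper_width: 0.0
```

View pics/c5.png

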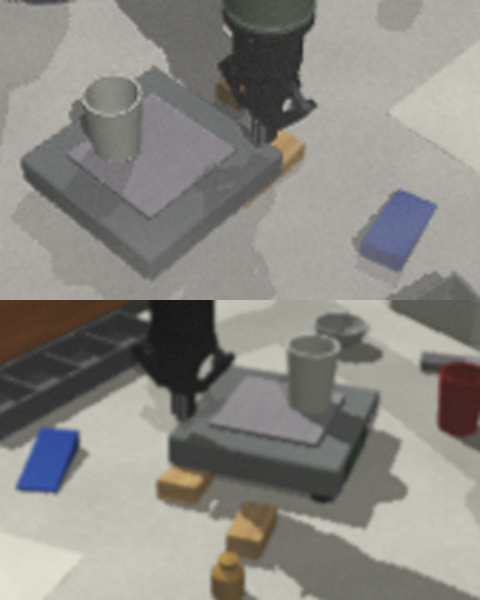

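The wedge is under the bare corner, the cup stands, and the fingertips hover over the corner. Now I press down in steps.

```bash
python3 -m handwheel '[{"tx":0,"ty":0,"tz":-0.008,"twist":0,"jaw":0},{"tx":0,"ty":0,"tz":-0.016,"twist":0,"jaw":0},{"tx":0,"ty":0,"tz":-0.016,"twist":0,"jaw":0}]'
python3 -m handwheel '[{"tx":0,"ty":0,"tz":-0.002,"twist":0,"jaw":0},{"tx":0,"ty":0,"tz":-0.002,"twist":0,"jaw":0}]'
```

```text
time_s: 7.05
eef_pos: [0.5762, -0.0028, 0.0603]
eef_rot: [-0.0, 0.992, 0.127, -0.001]
force: [-0.1, -0.9, -0.1]
gripper_width: 0.0
time_s: 7.25
eef_pos: [0.5768, -0.003, 0.0592]
eef_rot: [-0.0, 0.992, 0.127, -0.0]
force: [-0.0, 0.9, -0.0]
gripper_width: -0.0002
```

```bash
python3 -m handwheel '[{"tx":0,"ty":0,"tz":-0.001,"twist":0,"jaw":0},{"tx":0,"ty":0,"tz":-0.001,"twist":0,"jaw":0}]'
python3 -m handwheel '[{"tx":0,"ty":0,"tz":-0.001,"twist":0,"jaw":0},{"tx":0,"ty":0,"tz":-0.001,"twist":0,"jaw":0}]'
```

```text
time_s: 7.45
eef_pos: [0.5768, -0.003, 0.0583]
eef_rot: [0.0, 0.992, 0.127, 0.0]
force: [0.0, -0.4, -0.7]
gripper_width: -0.0002
time_s: 7.65
eef_pos: [0.577, -0.003, 0.058]
eef_rot: [0.0, 0.992, 0.127, 0.0]
force: [-4.3, -0.5, 13.4]
gripper_width: 0.0
```

There is firm contact at z = 0.058: the force reached 13 N within about 0.3 mm, so the corner no longer drops. I hold and recheck.

```bash
python3 -m handwheel '[{"tx":0,"ty":0,"tz":0,"twist":0,"jaw":0},{"tx":0,"ty":0,"tz":0,"twist":0,"jaw":0},{"tx":0,"ty":0,"tz":0,"twist":0,"jaw":0},{"tx":0,"ty":0,"tz":0,"twist":0,"jaw":0},{"tx":0,"ty":0,"tz":0,"twist":0,"jaw":0}]'
python3 -m handwheel '[{"tx":0,"ty":0,"tz":0,"twist":0,"jaw":0},{"tx":0,"ty":0,"tz":0,"twist":0,"jaw":0},{"tx":0,"ty":0,"tz":0,"twist":0,"jaw":0},{"tx":0,"ty":0,"tz":0,"twist":0,"jaw":0},{"tx":0,"ty":0,"tz":0,"twist":0,"jaw":0}]'
python3 - <<'E'
from h import *
a=arm.grab_frame('scene'); b=arm.grab_frame('side'); save('c6',np.vstack([cv2.resize(i,(480,300),interpolation=cv2.INTER_CUBIC) for i in(a[160:265,245:413],b[160:280,220:412])]))
E
```

```text
time_s: 8.15
eef_pos: [0.577, -0.0031, 0.058]
eef_rot: [0.0, 0.992, 0.127, 0.0]
force: [-4.6, -0.2, 13.6]
gripper_width: 0.0004
time_s: 8.65
eef_pos: [0.577, -0.003, 0.058]
eef_rot: [0.0, 0.992, 0.127, 0.0]
force: [-4.1, 0.4, 13.8]
gripper_width: 0.0002
```

View pics/c6.png

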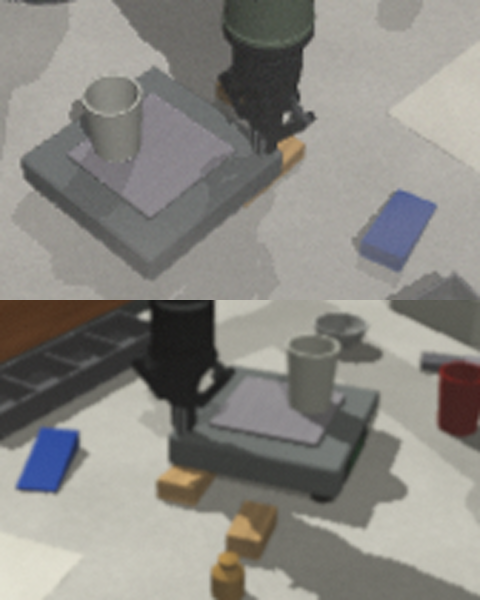

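The press is steady at about 13.7 N, the scale is level and the cup is standing. Nothing else has moved. I hand in.

```bash
python3 -c "
from bench import arm
print(arm.close_job())"
```

```text
the job is handed in; nothing more can be done
None
```

The wedge is under the bare corner, the scale stays level when that corner is pressed, and I handed in the job while still pressing there.

- **Wedge:** I pushed it thin end first from the +y side, with two fingertips on its thick end, turning it about 10° to line up with the scale. I stopped when the push force rose from about 0 to 4.8 N. By my estimate the tip is then about 63 mm under the casing and 75 mm from the centre line towards the corner, good to a few mm.
- **Press:** With the fingers shut, the corner took about 13.7 N and stayed at 58 mm height for over 1 s. Without the wedge, about 6 N would have dropped it up to 15 mm. The last pictures show the scale in place, the cup standing and the fingers clear of the wedge. The block, the weight and the look-alikes in view had not moved.
- **Not measured or not as planned:**
  - A sideways force of about 4 N remained at the fingertips during the press, but it was steady and the scale did not slide.
  - The force between wedge and scale could only be inferred from the corner not dropping.
  - One early move command was refused for missing row values, and nothing moved.

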